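# Take down the pile of gift-box blanks into their trays

## Robot

A 6-joint arm with a two-finger parallel gripper is mounted at the origin on a cart in front of the work surface, level with it; the furniture and walls round the work are solid. World frame = base frame: x ahead of the robot, y to its left, z up, the work surface at z = 0. Lengths are in m, angles in rad, forces in N, time in s.
With the tool pointing down it reaches from about 0.35 to 0.775 m from the base axis. Payload 7.3 kg.
Tool frame: the origin (TCP) lies at the centre of the arm's flange, where the gripper is bolted on; the fingertips stand 178 mm ahead of it and the grasp point (between the pads) lies 159 mm ahead of it (tip_extent is the distance from the TCP to the fingertips, in m); z points along the fingers, y is the line along which they close (so a half turn about z gives the same grasp; the last joint's range is limited). The gripper opens to 92 mm and grips with 3 to 60 N. Pads are 19 mm wide; open, the fingers measure 130 mm over their backs; the gripper's body (75 mm by 190 mm) begins 47 mm behind the grasp point.
Start: joints at [-1.45, 0.342, 1.524, -0, 1.275, -0.146], TCP at [0.138, -0.506, 0.405] pointing down, gripper open.
Joint ranges: [-2.53, 2.53], [-0.77, 2.02], [0.04, 2.7], [-1, 4.14], [0.28, 2.66], [-3.11, 3.11]. Speed limits (rad/s): [2.57, 2.57, 3.14, 3.14, 3.14, 3.14].

## Interface

Orientations are given as [roll, pitch, yaw] about the fixed x, y, z axes, in that order (R = Rz(yaw) Ry(pitch) Rx(roll)).
In Python, from cell import * gives the robot as it stands.
- The arm moves only by the tool arm_command, never from a script. Its arguments are lists of equal length, an entry for each row: "xyz": the shift along the world's x, y, z in mm, a list of three; "spin": the turn about the world's z in degrees. In form: {"xyz": [[tx, ty, tz], ...], "spin": [spin, ...]}. A call has 1 to 20 rows; each row shifts and turns the commanded pose from where the row before left it; what a row does not reach is not made up. A row lasts 1/10 s, in which the tool goes at most 50 mm and 8.59 degrees, less where a joint would pass 70% of its speed; a pose out of reach is approached as far as the arm can. A call with a gripper value outside its range is refused whole. "jaw" is the opening, from -1 (shut) to 1 (fully open), set as the call begins (left out, the last holds). The fingers move at their own pace and stop on an object; "squeeze" is the grip in N (left out, the last holds). Time passes only in rows, so rows that do not move let the fingers close. It gives the time, the measured TCP pose, the force, the opening and the grip force at its end, in the units of the state.
- observe(): the state, without advancing time (a new reading comes with each control period).
- read_camera(name): name is "scene" or "top"; returns a dict with "img" (420x560x3 uint8, red, green, blue), "depth" (420x560 float32, m along the optical axis (not along the pixel's ray), 0 where there is no reading), "fx", "fy", "cx", "cy" (pixels), "world_from_camera" (4x4, takes a point from camera to world coordinates). Camera axes: x right, y up, looking along -z (the intrinsics and any distortion apply to the point x, -y, -z); pixel columns grow to the right and rows downward; lengths in m; the calibration is good to about 2 mm. A picture is of the moment at which its call begins.
- hand_in(): hands the job in; it is judged then, once.
The state is a dict: "time": time; "qpos": joint angles; "qvel": joint speeds; "joint_efforts": joint torques, N m; "tool_pos": TCP position; "tool_rot": TCP orientation; "contact_force": force on the tool from outside, world axes, zero at the start; "torque": the same for the moment, N m; "opening": finger opening in m; "grip_force": force on a finger pad.
Only numpy, scipy, OpenCV 4.12 (cv2) and the standard library are available. Lean on these libraries where they do the work, as an engineer would, in place of code of your own. Each camera call takes 0.05 s, during which the arm holds its last target. There are 200 camera calls.

## Task

Take the pile of kraft boxes with the tape roll on top apart and lay each thing flat, right way up, inside the wooden tray of its own outline: the oblong box in the oblong tray, the square box in the square tray, the six-sided box in the six-sided tray and the tape roll in the round tray. Never tip any of them over, neither while taking the pile down nor later, and leave the cone of thread standing.

Things in the scene. Friction and masses are not known exactly. Their poses are not given: they have to be found in the camera images.
- tape_roll: Roll of patterned yellow paper tape lying flat on top of the pile; 41 mm outside diameter, 15 mm high, about 18 g, solid to the fingers (the hole cannot be used). Origin: centre of the underside, z up. It lies on the six-sided box, its underside 90 mm above the table at the start. (A blue roll standing on the table does not belong to the job.)
- hexagon_box: Lidded kraft cardboard box, lid fixed on, loose, straight sides. Six-sided, 50 mm across flats (58 mm across corners), 28 mm high, 35 to 70 g. Origin: centre of the underside, z up, x square to a pair of flats (flats also at +-60 degrees). Second from the top of the pile.
- square_box: Lidded kraft cardboard box, lid fixed on, loose, straight sides. 58 x 58 mm, 30 mm high, 50 to 100 g. Origin: centre of the underside, z up, x and y square to the sides. Third from the top.
- oblong_box: Lidded kraft cardboard box, lid fixed on, loose, straight sides. 88 mm along its x, 66 mm along its y, 32 mm high, 70 to 140 g; grip across the 66 mm. Origin: centre of the underside, z up. Bottom of the pile, on the table. The things of the pile are centred on one another within 5 mm and each is turned a little (up to 15 degrees) on the one below.
- round_tray: Shallow brown wooden tray fixed to the table, round, 57 mm inside diameter, 65 mm outside; place of the tape roll. Floor 3 mm thick, rim 4 mm thick standing 5 mm above the floor (8 mm above the table). Origin: centre of the underside, z up. Place and yaw change from start to start.
- hexagon_tray: Shallow brown wooden tray fixed to the table, six-sided, 66 mm inside across flats, 74 mm outside; x square to a pair of flats; place of the six-sided box. Floor 3 mm thick, rim 4 mm thick standing 5 mm above the floor (8 mm above the table). Origin: centre of the underside, z up. Place and yaw change from start to start.
- square_tray: Shallow brown wooden tray fixed to the table, square, 74 mm inside, 82 mm outside, x and y square to the sides; place of the square box. Floor 3 mm thick, rim 4 mm thick standing 5 mm above the floor (8 mm above the table). Origin: centre of the underside, z up. Place and yaw change from start to start.
- oblong_tray: Shallow brown wooden tray fixed to the table, 104 mm inside along its x and 82 mm along its y, 112 x 90 mm outside; place of the oblong box, long side along long side. Floor 3 mm thick, rim 4 mm thick standing 5 mm above the floor (8 mm above the table). Origin: centre of the underside, z up. Place and yaw change from start to start.
- thread_cone: Bystander: upright cone of gold thread, loose, 62 mm diameter, 150 mm high, at the back right of the work. Origin: centre of the underside, z up. Must stay standing.

How it is judged:
By the outcome, as a careful person would: the job done as asked, in the order asked, and still so for the second after the job is handed in, with the robot touching nothing.
It also fails if it takes over 102 s, if anything falls off the work surface, if the arm or the gripper's body presses on something with over 40 N, if the wrist force passes 120 N, or if a joint passes its speed limit or range.

## Working session

There is one attempt and no reset: what is moved stays moved. The work goes in short steps, Python scripts to look and compute and a tool call to move; the robot and the scene stay as the last step left them, time stands still between calls to the robot, and variables do not carry over. Pictures are saved under pics/ and viewed, at most 14 in all, crops included, and the job is handed in when it is done.

Besides the shell and the picture viewer there is one more tool, called after "Emit:" as a command line: name --pt "numbers of a row" for each row, then --argument value for the rest. arm_command: Moves the arm, as the interface text tells. Its arguments: {"type":"object","properties":{"xyz":{"type":"array","items":{"type":"array","items":{"type":"number"}}},"spin":{"type":"array","items":{"type":"number"}},"jaw":{"type":"number"},"squeeze":{"type":"number"}},"required":["xyz","spin"]}

```bash
mkdir -p pics
cat > h.py <<'E'
from cell import *
import numpy as np, cv2
def snap(name,fn=None):
    c=read_camera(name)
    if fn: cv2.imwrite('pics/'+fn,cv2.cvtColor(c['img'],cv2.COLOR_RGB2BGR)); np.savez('pics/'+fn+'.npz',**c)
    return c
def world(c):
    d=c['depth'].astype(float);v,u=np.mgrid[0:d.shape[0],0:d.shape[1]]
    p=np.stack([(u-c['cx'])/c['fx']*d,-(v-c['cy'])/c['fy']*d,-d,np.ones_like(d)],-1)
    return (p@np.array(c['world_from_camera']).T)[...,:3]
E
python3 - <<'E'
from h import *
a=snap('scene','s1.png');b=snap('top','t1.png')
print(b['world_from_camera'],a['world_from_camera'],b['fx'],observe())
E
```

```text
[[-4.64367385e-03  9.82768447e-01 -1.84782617e-01  3.85920677e-01]
 [-9.99778521e-01 -7.69689019e-04  2.10313034e-02  1.62521324e-01]
 [ 2.05266762e-02  1.84839355e-01  9.82554359e-01  9.27604458e-01]
 [ 0.00000000e+00  0.00000000e+00  0.00000000e+00  1.00000000e+00]] [[-0.61491535  0.51869323 -0.59400037  0.02911063]
 [-0.78858064 -0.40868831  0.45947191  0.5429172 ]
 [-0.00443604  0.75095353  0.66034016  0.67343205]
 [ 0.          0.          0.          1.        ]] 386.4523443704457 {'time': 0.1, 'qpos': array([-1.45001578e+00,  3.42657607e-01,  1.52491316e+00, -1.86768285e-05,
        1.27540228e+00, -1.46019072e-01]), 'qvel': array([-0.00097773, -0.00153198, -0.00276386, -0.002408  , -0.00179776,
       -0.00016902]), 'joint_efforts': array([ 1.29172364e-03, -4.32004380e+01, -2.44694817e+01,  7.18781585e-02,
        5.26148966e-02, -3.65305823e-05]), 'tool_pos': array([ 0.13840902, -0.50630481,  0.40411483]), 'tool_rot': array([-3.14022435e+00, -1.83177516e-04,  2.66804940e-01]), 'contact_force': array([-0.14524035, -0.24200855,  0.99381915]), 'torque': array([-0.03156535, -0.04047243, -0.023372  ]), 'grip_force': 0.0, 'opening': 0.09180395344346094}
```

View pics/t1.png

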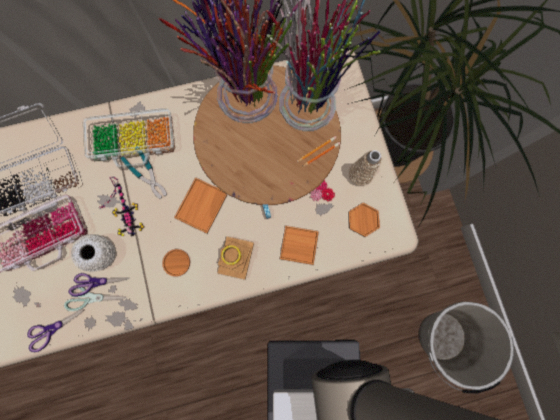

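View pics/s1.png

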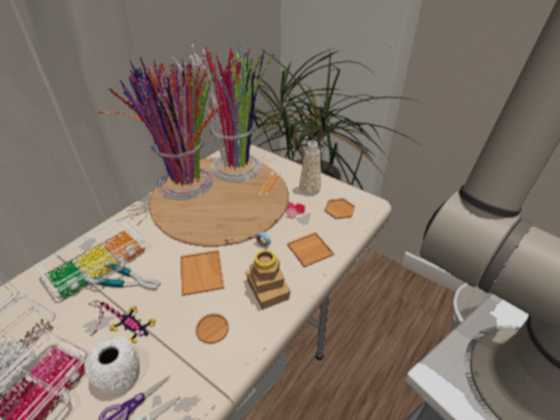

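The top view shows the pile at (235,257), the oblong tray at (201,205), the round tray at (176,262), the square tray at (299,244), the hexagon tray at (364,220) and the cone at (365,168). Next I measure outlines from depth and colour.

Run:
```python
from h import *
b=dict(np.load('pics/t1.png.npz'));W=world(b)
hsv=cv2.cvtColor(b['img'],cv2.COLOR_RGB2HSV)
for n,(u,v) in dict(obl=(201,205),rnd=(176,262),sq=(299,244),hex=(364,220)).items():
    print(n,hsv[v,u],W[v,u].round(4))
    sub=np.zeros(hsv.shape[:2],np.uint8)
    m=((hsv[...,1]>130)&(hsv[...,0]<20)).astype(np.uint8)
    k,l,st,_=cv2.connectedComponentsWithStats(m)
    mm=(l==l[v,u]); cs,_=cv2.findContours(mm.astype(np.uint8),cv2.RETR_EXTERNAL,cv2.CHAIN_APPROX_NONE)
    # rays to plane z=.008 with pixel contour
    uv=max(cs,key=len)[:,0,:].astype(float)
    T=b['world_from_camera'];d=np.stack([(uv[:,0]-b['cx'])/b['fx'],-(uv[:,1]-b['cy'])/b['fy'],-np.ones(len(uv))],-1)@T[:3,:3].T
    p=T[:3,3]+d*((0.008-T[2,3])/d[:,2])[:,None]
    r=cv2.minAreaRect((p*1000)[:,:2].astype(np.float32)); print(mm.sum(),r)
    if n=='hex':
        c=p[:,:2].mean(0)
        w=[(np.ptp(p[:,:2]@[np.cos(a),np.sin(a)]),np.degrees(a)) for a in np.radians(np.arange(0,180,2))]
        S=[(np.mean([w[(i+k)%90][0] for k in(0,30,60)])*1e3,2*i) for i in range(30)];print(sorted(S)[:4])
for z0,z1 in((.1,.11),(.084,.094),(.055,.066),(.028,.036)):
    m=(W[...,2]>z0)&(W[...,2]<z1);m[:, :200]=0;m[:,265:]=0;m[:230]=0;m[290:]=0
    p=W[m][:,:2]*1000
    print(z0,m.sum(),np.median(W[m][:,2]),cv2.minAreaRect(p.astype(np.float32)))
big=cv2.resize(b['img'][215:295,150:260],None,fx=7,fy=7,interpolation=cv2.INTER_CUBIC)
cv2.imwrite('pics/c1.png',big[...,::-1])
a=dict(np.load('pics/s1.png.npz'))
big=cv2.resize(a['img'][240:315,230:305],None,fx=8,fy=8,interpolation=cv2.INTER_CUBIC)
cv2.imwrite('pics/c2.png',big[...,::-1])
print(W[168,365])
```

```text
obl [ 12 163 199] [5.775e-01 3.347e-01 5.000e-04]
1604 ((577.7223510742188, 333.078857421875), (87.84258270263672, 112.06965637207031), 64.42919921875)
rnd [ 12 161 182] [0.4394 0.3885 0.0031]
556 ((438.7529296875, 387.8973388671875), (60.98601531982422, 59.71805191040039), 45.981380462646484)
sq [ 12 163 200] [0.4813 0.0969 0.0037]
1100 ((479.03759765625, 97.77168273925781), (79.55977630615234, 79.13387298583984), 80.3458023071289)
hex [ 12 167 188] [ 0.5394 -0.0624  0.0037]
734 ((541.414794921875, -60.32383346557617), (70.69869232177734, 78.7453384399414), 87.82840728759766)
[(np.float64(71.14323708005556), 30), (np.float64(71.28923411272417), 32), (np.float64(71.44156629828728), 28), (np.float64(71.81724921720257), 34)]
0.1 137 0.10474019850348737 ((450.1227111816406, 249.72396850585938), (38.45219421386719, 40.501136779785156), 0.5195321440696716)
0.084 326 0.08988528463767709 ((449.0709533691406, 248.54541015625), (55.407596588134766, 49.94917297363281), 60.56942367553711)
0.055 208 0.061897056728131616 ((449.4888610839844, 247.43045043945312), (58.01735305786133, 57.5090217590332), 71.30179595947266)
0.028 426 0.03181681532169395 ((448.7325439453125, 246.6732177734375), (65.84033966064453, 87.75316619873047), 77.11528015136719)
[ 0.63824486 -0.04398787  0.11002229]
```

View pics/c1.png

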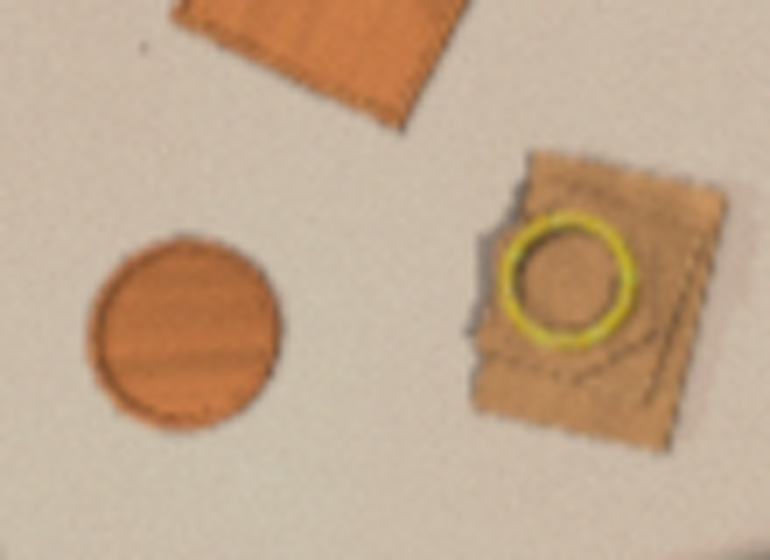

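View pics/c2.png

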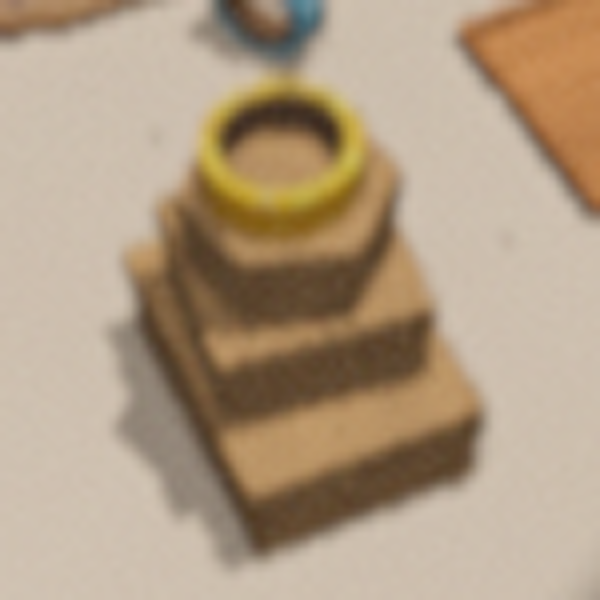

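The enlarged crops confirm the pile's nesting: tape, then hexagon, then the square, with the oblong at the bottom. All grips can close roughly along y. First move is to go above the tape.

Emit:
arm_command --pt "29 31 0" --pt "29 31 0" --pt "29 31 0" --pt "29 31 0" --pt "29 31 0" --pt "29 31 0" --pt "29 31 0" --pt "29 31 0" --pt "29 31 0" --pt "29 31 0" --pt "2 44.5 0" --pt "2 44.5 0" --pt "2 44.5 0" --pt "2 44.5 0" --pt "2 44.5 0" --pt "2 44.5 0" --pt "2 44.5 0" --pt "2 44.5 0" --pt "2 44.5 0" --pt "2 44.5 0" --spin '[-1,-1,-1,-1,-1,-1,-1,-1,-1,-1,-1,-1,-1,-1,-1,0,0,0,0,0]' --jaw 1

```text
time: 2.1
tool_pos: [0.4481, 0.2505, 0.4045]
tool_rot: [3.141, 0.0, 0.005]
contact_force: [1.3, 0.0, 1.1]
opening: 0.0914
grip_force: 0.0
```

Emit:
arm_command --pt "2 -1 -30" --pt "0 0 -30" --pt "0 0 -30" --pt "0 0 -25" --pt "0 0 -13" --pt "0 0 0" --pt "0 0 0" --spin '[0,0,0,0,0,0,0]'

```text
time: 2.8
tool_pos: [0.4506, 0.2476, 0.2769]
tool_rot: [3.141, 0.0, 0.005]
contact_force: [-0.2, -0.5, -0.0]
opening: 0.0913
grip_force: 0.0
```

Emit:
arm_command --pt "0 0 0" --pt "0 0 0" --pt "0 0 0" --pt "0 0 0" --pt "0 0 0" --pt "0 0 0" --pt "0 0 0" --pt "0 0 0" --pt "0 0 0" --pt "0 0 0" --spin '[0,0,0,0,0,0,0,0,0,0]' --jaw -1 --squeeze 10

```text
time: 3.8
tool_pos: [0.4504, 0.2476, 0.2768]
tool_rot: [3.141, 0.0, 0.005]
contact_force: [0.0, -0.5, 2.4]
opening: 0.04
grip_force: 10.0
```

Emit:
arm_command --pt "0 0 10" --pt "0 0 20" --pt "0 0 15" --pt "-1 15 0" --pt "-2 25 0" --pt "-2 30 0" --pt "-2 30 0" --pt "-2 25 0" --pt "-2 15 0" --pt "0 0 -10" --pt "0 0 -25" --pt "0 0 -30" --pt "0 0 -30" --pt "0 0 -20" --pt "0 0 -8" --pt "0 0 0" --pt "0 0 0" --spin '[0,0,0,0,0,0,0,0,0,0,0,0,0,0,0,0,0]'

```text
time: 5.5
tool_pos: [0.4398, 0.3874, 0.1994]
tool_rot: [-3.141, -0.001, 0.005]
contact_force: [-0.6, -0.0, -0.0]
opening: 0.04
grip_force: 10.0
```

Emit:
arm_command --pt "-1 0 -5" --pt "0 0 -4" --pt "0 0 0" --pt "0 0 0" --spin '[0,0,0,0]'

```text
time: 5.9
tool_pos: [0.4384, 0.3876, 0.1899]
tool_rot: [-3.142, -0.0, 0.005]
contact_force: [-0.0, -0.2, -0.8]
opening: 0.0399
grip_force: 10.0
```

Emit:
arm_command --pt "0 0 0" --pt "0 0 0" --pt "0 0 0" --pt "0 0 0" --pt "0 0 0" --pt "0 0 0" --pt "0 0 0" --pt "0 0 15" --pt "0 0 30" --pt "0 0 40" --pt "0 0 40" --pt "0 0 30" --pt "0 0 0" --spin '[0,0,0,0,0,0,0,0,0,0,0,0,0]' --jaw 1

```text
time: 7.2
tool_pos: [0.4391, 0.3881, 0.3498]
tool_rot: [-3.136, -0.008, 0.005]
contact_force: [-0.0, -0.1, 0.5]
opening: 0.0919
grip_force: 0.0
```

```bash
cat >> h.py <<'E'
def layer(c,z0,z1,xy,r=.07):
    W=world(c);m=(W[...,2]>z0)&(W[...,2]<z1)&(np.hypot(W[...,0]-xy[0],W[...,1]-xy[1])<r)
    p=W[m][:,:2]*1000
    print(z0,m.sum(),np.median(W[m][:,2]).round(4) if m.any() else None,cv2.minAreaRect(p.astype(np.float32)) if m.sum()>3 else None)
    if m.sum()>3:
        q=p-p.mean(0);w=[np.ptp(q@[np.cos(a),np.sin(a)]) for a in np.radians(np.arange(180))]
        h=[np.mean([w[(i+k)%180] for k in(0,60,120)]) for i in range(60)];print('  hex dir',np.argsort(h)[:4],min(h))
E
python3 - <<'E'
from h import *
c=snap('top','t2.png')
layer(c,.084,.094,(.45,.249));layer(c,.056,.066,(.45,.249));layer(c,.027,.036,(.45,.249));layer(c,.014,.022,(.439,.388))
layer(c,.05,.16,(.63,-.05),.1);layer(c,.02,.05,(.63,-.05),.09)
print(observe()['tool_pos'])
cv2.imwrite('pics/c3.png',cv2.resize(c['img'][140:300,140:400],None,fx=3,fy=3,interpolation=cv2.INTER_CUBIC)[...,::-1])
E
```

```text
0.084 478 0.0898 ((449.0986633300781, 248.59388732910156), (55.79783630371094, 49.91774368286133), 60.42275619506836)
  hex dir [31 30 32 29] 50.01430582227935
0.056 207 0.0618 ((449.44537353515625, 247.34378051757812), (57.883358001708984, 57.290008544921875), 71.6063232421875)
  hex dir [42 41 40 43] 69.80519122126817
0.027 428 0.0318 ((448.62969970703125, 246.64080810546875), (66.01841735839844, 87.7536392211914), 76.92977142333984)
  hex dir [17 16 18 15] 92.28921268679751
0.014 7 0.0185 ((440.9949645996094, 406.9087829589844), (9.36638069152832, 2.4750568866729736), 0.9657133221626282)
  hex dir [36 35 37 34] 6.204064080787721
0.05 664 0.1166 ((657.0319213867188, -80.234619140625), (102.56527709960938, 91.25843048095703), 48.37923049926758)
  hex dir [15 55 54 53] 108.53134089088475
0.02 294 0.0343 ((635.3345336914062, -9.772041320800781), (108.0624771118164, 96.82514190673828), 53.181758880615234)
  hex dir [23 22 21 20] 104.63310678828736
[0.4386448  0.38776061 0.34704583]
```

View pics/c3.png

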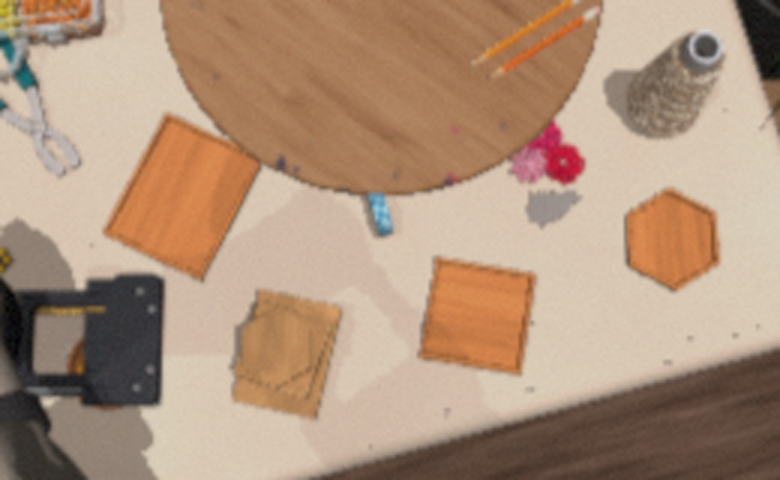

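The tape is in the round tray area and the pile is undisturbed. Next is the hexagon.

Emit:
arm_command --pt "1 -15 0" --pt "2 -28 0" --pt "3 -35 0" --pt "3 -35 0" --pt "1.5 -26 0" --pt "0 0 -10" --pt "0 0 -20" --pt "0 0 -25" --pt "0 0 -22" --pt "0 0 -10" --pt "0 0 0" --pt "0 0 0" --spin '[0,0,0,0,0,0,0,0,0,0,0,0]'

```text
time: 8.45
tool_pos: [0.449, 0.2487, 0.2578]
tool_rot: [3.141, 0.0, 0.005]
contact_force: [0.5, -0.1, 0.9]
opening: 0.0919
grip_force: 0.0
```

Emit:
arm_command --pt "0 0 -5" --pt "0 0 -3" --pt "0 0 0" --spin '[0,0,0]'

```text
time: 8.75
tool_pos: [0.4489, 0.2486, 0.2497]
tool_rot: [3.142, -0.0, 0.005]
contact_force: [0.1, 0.4, -0.3]
opening: 0.0921
grip_force: 0.0
```

Emit:
arm_command --pt "0 0 0" --pt "0 0 0" --pt "0 0 0" --pt "0 0 0" --pt "0 0 0" --pt "0 0 0" --pt "0 0 0" --pt "0 0 0" --pt "0 0 5" --pt "0 0 15" --pt "0 0 25" --pt "0 0 25" --pt "0 0 15" --pt "0 0 0" --spin '[0,0,0,0,0,0,0,0,0,0,0,0,0,0]' --jaw -1 --squeeze 15

```text
time: 10.15
tool_pos: [0.4494, 0.2488, 0.3371]
tool_rot: [-3.14, -0.005, 0.005]
contact_force: [1.0, 0.2, -1.3]
opening: 0.0498
grip_force: 15.0
```

Emit:
arm_command --pt "4 -13 0" --pt "7 -24 0" --pt "10 -34 0" --pt "11 -37 0" --pt "11 -37 0" --pt "11 -37 0" --pt "11 -37 0" --pt "10 -34 0" --pt "9 -30 0" --pt "5 -17 0" --pt "3 -9 0" --pt "0 0 -12" --pt "0 0 -25" --pt "0 0 -35" --pt "0 0 -30" --pt "0 0 -15" --pt "0 0 -8" --pt "0 0 0" --pt "0 0 0" --spin '[0,0,0,0,0,0,0,0,0,0,0,0,0,0,0,0,0,0,0]'

```text
time: 12.05
tool_pos: [0.5411, -0.0599, 0.2102]
tool_rot: [3.141, -0.001, 0.006]
contact_force: [0.4, -0.5, -0.5]
opening: 0.0505
grip_force: 15.0
```

Emit:
arm_command --pt "0 0 -10" --pt "0 0 -6" --pt "0 0 -3" --pt "0 0 0" --pt "0 0 0" --spin '[0,0,0,0,0]'

```text
time: 12.55
tool_pos: [0.541, -0.0605, 0.1907]
tool_rot: [3.141, -0.0, 0.005]
contact_force: [0.3, 0.1, -0.8]
opening: 0.05
grip_force: 15.0
```

Emit:
arm_command --pt "0 0 0" --pt "0 0 0" --pt "0 0 0" --pt "0 0 0" --pt "0 0 0" --pt "0 0 0" --pt "0 0 0" --pt "0 0 15" --pt "0 0 30" --pt "0 0 40" --pt "0 0 40" --pt "0 0 20" --pt "0 0 0" --spin '[0,0,0,0,0,0,0,0,0,0,0,0,0]' --jaw 1

```text
time: 13.85
tool_pos: [0.5415, -0.0605, 0.3392]
tool_rot: [3.14, -0.007, 0.005]
contact_force: [-0.0, 0.1, -1.1]
opening: 0.0916
grip_force: 0.0
```

Run:
```python
from h import *
c=snap('top','t3.png')
layer(c,.056,.066,(.45,.249));layer(c,.027,.036,(.45,.249));layer(c,.013,.022,(.439,.388),.04);layer(c,.026,.036,(.541,-.06),.05)
print(observe()['tool_pos'])
cv2.imwrite('pics/c4.png',cv2.resize(c['img'][140:300,140:400],None,fx=3,fy=3,interpolation=cv2.INTER_CUBIC)[...,::-1])
```

```text
0.056 678 0.0619 ((449.55615234375, 247.59555053710938), (58.0405158996582, 57.43996810913086), 71.42108917236328)
  hex dir [41 42 40 43] 69.97803463425525
0.027 428 0.0317 ((448.72650146484375, 246.6298370361328), (65.96339416503906, 87.82740783691406), 77.04560089111328)
  hex dir [17 16 18 15] 92.25447253981504
0.013 123 0.0173 ((437.5049133300781, 387.952392578125), (39.9630012512207, 40.03596496582031), 7.853538990020752)
  hex dir [38 37 39 40] 40.18968944482116
0.026 208 0.0307 ((533.992919921875, -62.187625885009766), (35.21266174316406, 52.9423828125), 32.18766784667969)
  hex dir [32 31 33 30] 45.13568635600021
[ 0.54103266 -0.06045824  0.33699846]
```

View pics/c4.png

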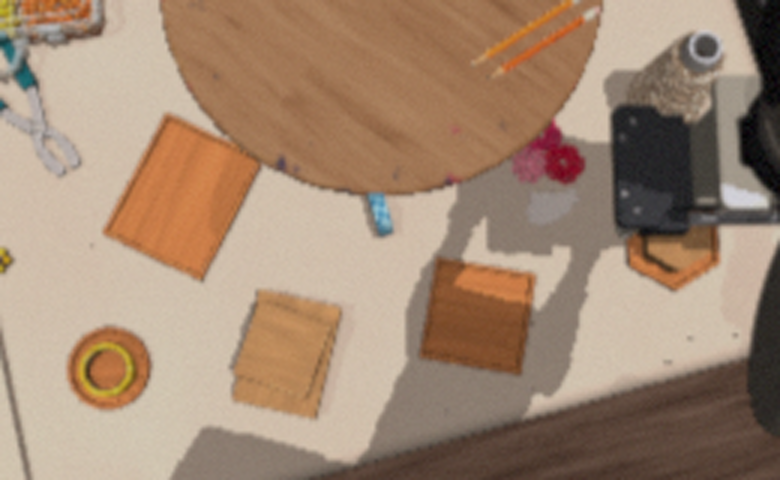

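Tape roll sits centred in the round tray and the hexagon is in its tray (top at 31 mm). The square comes next.

Emit:
arm_command --pt "-4 13 0" --pt "-7 24 0" --pt "-10 34 0" --pt "-12 40 0" --pt "-12 40 0" --pt "-12 40 0" --pt "-12 40 0" --pt "-10 34 0" --pt "-7 24 0" --pt "-4 13 0" --pt "-1.5 6 0" --pt "0 0 -12" --pt "0 0 -25" --pt "0 0 -30" --pt "0 0 -25" --pt "0 0 -10" --pt "0 0 -5" --pt "0 0 0" --pt "0 0 0" --spin '[-2,-2,-2,-2,-2,-2,-2,-2,-2,-1,0,0,0,0,0,0,0,0,0]'

```text
time: 15.8
tool_pos: [0.4499, 0.2475, 0.2295]
tool_rot: [-3.141, -0.001, -0.327]
contact_force: [1.6, 0.5, 0.1]
opening: 0.0917
grip_force: 0.0
```

Emit:
arm_command --pt "0 0 -5" --pt "0 0 -4" --pt "0 0 0" --pt "0 0 0" --spin '[0,0,0,0]'

```text
time: 16.2
tool_pos: [0.4494, 0.2476, 0.2198]
tool_rot: [3.141, 0.0, -0.327]
contact_force: [-1.1, -0.2, -0.2]
opening: 0.0915
grip_force: 0.0
```

Emit:
arm_command --pt "0 0 0" --pt "0 0 0" --pt "0 0 0" --pt "0 0 0" --pt "0 0 0" --pt "0 0 0" --pt "0 0 0" --pt "0 0 0" --pt "0 0 5" --pt "0 0 15" --pt "0 0 20" --pt "0 0 20" --pt "0 0 10" --pt "0 0 0" --spin '[0,0,0,0,0,0,0,0,0,0,0,0,0,0]' --jaw -1 --squeeze 20

```text
time: 17.6
tool_pos: [0.4497, 0.2477, 0.2911]
tool_rot: [-3.14, -0.002, -0.327]
contact_force: [0.1, 0.1, -0.8]
opening: 0.0577
grip_force: 20.0
```

Emit:
arm_command --pt "2 -10 0" --pt "4 -20 0" --pt "6 -30 0" --pt "6 -30 0" --pt "6 -30 0" --pt "4 -20 0" --pt "1.5 -10 0" --pt "0 0 -10" --pt "0 0 -20" --pt "0 0 -25" --pt "0 0 -20" --pt "0 0 -10" --pt "0 0 0" --pt "0 0 0" --spin '[1,2,2,2,1,1,0,0,0,0,0,0,0,0]'

```text
time: 19.0
tool_pos: [0.479, 0.0981, 0.2049]
tool_rot: [-3.142, -0.0, -0.169]
contact_force: [0.0, 0.2, -0.9]
opening: 0.058
grip_force: 20.0
```

Emit:
arm_command --pt "0 0 -8" --pt "0 0 -4" --pt "0 0 -2" --pt "0 0 0" --pt "0 0 0" --spin '[0,0,0,0,0]'

```text
time: 19.5
tool_pos: [0.479, 0.0975, 0.1908]
tool_rot: [3.142, -0.0, -0.17]
contact_force: [1.2, -0.0, -1.1]
opening: 0.0575
grip_force: 20.0
```

Emit:
arm_command --pt "0 0 0" --pt "0 0 0" --pt "0 0 0" --pt "0 0 0" --pt "0 0 0" --pt "0 0 0" --pt "0 0 0" --pt "0 0 15" --pt "0 0 30" --pt "0 0 30" --pt "0 0 20" --pt "0 0 0" --spin '[0,0,0,0,0,0,0,0,0,0,0,0]' --jaw 1

```text
time: 20.7
tool_pos: [0.4797, 0.0976, 0.2884]
tool_rot: [-3.14, -0.006, -0.169]
contact_force: [-0.0, -0.5, 0.5]
opening: 0.0915
grip_force: 0.0
```

Run:
```python
from h import *
c=snap('top','t4.png')
layer(c,.027,.036,(.45,.249));layer(c,.026,.036,(.541,-.06),.05)
print(observe()['tool_pos'])
```

```text
0.027 1091 0.0319 ((448.7467956542969, 246.54864501953125), (65.84306335449219, 87.82606506347656), 77.1872787475586)
  hex dir [17 18 16 19] 91.77365024418056
0.026 1 0.0295 None
[0.47915663 0.0975891  0.2867967 ]
```

Emit:
arm_command --pt "-2 10 0" --pt "-4 20 0" --pt "-6 30 0" --pt "-6 30 0" --pt "-6 30 0" --pt "-4 20 0" --pt "-2.5 9 0" --pt "0 0 -10" --pt "0 0 -20" --pt "0 0 -25" --pt "0 0 -20" --pt "0 0 -10" --pt "0 0 0" --pt "0 0 0" --spin '[-1,-1,-1,0,0,0,0,0,0,0,0,0,0,0]'

```text
time: 22.15
tool_pos: [0.4488, 0.2462, 0.2009]
tool_rot: [3.142, -0.0, -0.223]
contact_force: [-0.4, -0.3, -0.2]
opening: 0.0917
grip_force: 0.0
```

Emit:
arm_command --pt "0 0 -8" --pt "0 0 -3" --pt "0 0 -2" --pt "0 0 0" --pt "0 0 0" --spin '[0,0,0,0,0]'

```text
time: 22.65
tool_pos: [0.4485, 0.2466, 0.1879]
tool_rot: [-3.142, -0.0, -0.222]
contact_force: [0.6, 0.3, -0.3]
opening: 0.092
grip_force: 0.0
```

Emit:
arm_command --pt "0 0 0" --pt "0 0 0" --pt "0 0 0" --pt "0 0 0" --pt "0 0 0" --pt "0 0 0" --pt "0 0 0" --pt "0 0 0" --pt "0 0 5" --pt "0 0 15" --pt "0 0 20" --pt "0 0 20" --pt "0 0 10" --pt "0 0 0" --spin '[0,0,0,0,0,0,0,0,0,0,0,0,0,0]' --jaw -1 --squeeze 25

```text
time: 24.05
tool_pos: [0.4488, 0.2467, 0.259]
tool_rot: [-3.14, -0.002, -0.222]
contact_force: [0.2, -0.1, -1.6]
opening: 0.0656
grip_force: 25.0
```

Emit:
arm_command --pt "6 4 0" --pt "14 9 0" --pt "22 15 0" --pt "25 17 0" --pt "25 17 0" --pt "20 13 0" --pt "12 8 0" --pt "5 3.5 0" --pt "0 0 -10" --pt "0 0 -20" --pt "0 0 -15" --pt "0 0 -8" --pt "0 0 0" --pt "0 0 0" --pt "0 0 0" --spin '[-1,-2,-2,-2,-2,-2,-2,0,0,0,0,0,0,0,0]'

```text
time: 25.55
tool_pos: [0.5777, 0.3332, 0.2058]
tool_rot: [-3.14, -0.001, -0.449]
contact_force: [0.8, -0.6, -1.2]
opening: 0.066
grip_force: 25.0
```

Emit:
arm_command --pt "0 0 -8" --pt "0 0 -4" --pt "0 0 -2.5" --pt "0 0 0" --pt "0 0 0" --spin '[0,0,0,0,0]'

```text
time: 26.05
tool_pos: [0.5772, 0.333, 0.1908]
tool_rot: [3.141, 0.0, -0.449]
contact_force: [-2.9, -1.2, 5.5]
opening: 0.0657
grip_force: 25.0
```

Emit:
arm_command --pt "0 0 0" --pt "0 0 0" --pt "0 0 0" --pt "0 0 0" --pt "0 0 0" --pt "0 0 0" --pt "0 0 0" --pt "0 0 15" --pt "0 0 40" --pt "0 0 40" --pt "0 0 40" --pt "-30 -20 20" --pt "-35 -25 0" --pt "-35 -25 0" --pt "-30 -30 0" --pt "0 -40 0" --pt "0 -40 0" --pt "0 -40 0" --pt "0 -40 0" --pt "0 0 0" --spin '[0,0,0,0,0,0,0,0,0,0,0,0,0,0,0,0,0,0,0,0]' --jaw 1

```text
time: 28.05
tool_pos: [0.4474, 0.0696, 0.3465]
tool_rot: [3.141, -0.002, -0.453]
contact_force: [-0.6, 1.5, -0.1]
opening: 0.0916
grip_force: 0.0
```

Run:
```python
from h import *
c=snap('top','t5.png')
for a in ((.013,.022,(.439,.388)),(.026,.036,(.541,-.06)),(.028,.038,(.479,.098)),(.03,.04,(.577,.333))): layer(c,*a,.062)
cv2.imwrite('pics/c5.png',cv2.resize(c['img'][140:300,140:400],None,fx=3,fy=3,interpolation=cv2.INTER_CUBIC)[...,::-1])
```

```text
0.013 126 0.0174 ((437.8433837890625, 387.81951904296875), (40.279685974121094, 39.93403625488281), 46.59715270996094)
  hex dir [ 2  0  1 59] 40.327310478719134
0.026 0 None None
0.028 8 0.0329 ((454.4302978515625, 120.11093139648438), (18.32975196838379, 2.4862217903137207), 86.29953002929688)
  hex dir [56 57 58 59] 11.814856665816015
0.03 1064 0.0346 ((584.4110107421875, 327.65435791015625), (69.96931457519531, 105.15934753417969), 63.573265075683594)
  hex dir [3 4 2 1] 96.84916739674782
```

View pics/c5.png

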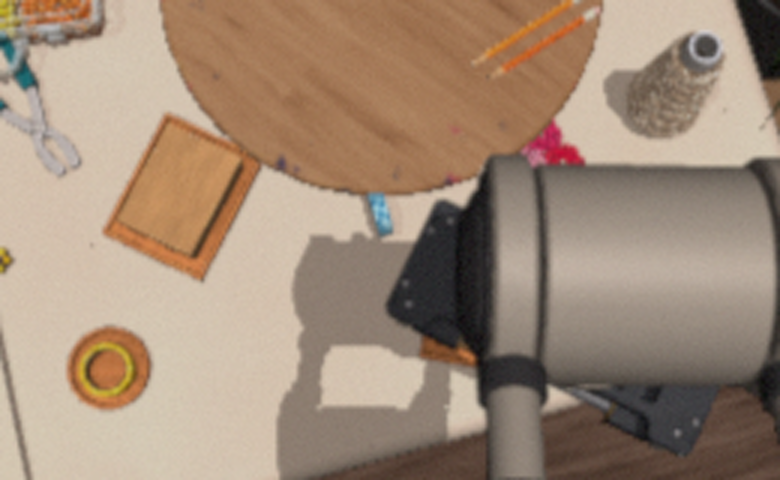

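The oblong box lies inside its tray, but the arm hides the square and hexagon. I move it left for a final check.

Emit:
arm_command --pt "0 15 0" --pt "0 30 0" --pt "0 40 0" --pt "0 40 0" --pt "0 40 0" --pt "0 40 0" --pt "0 40 0" --pt "0 30 0" --pt "0 15 0" --pt "0 0 0" --pt "0 0 0" --spin '[0,0,0,0,0,0,0,0,0,0,0]'

```text
time: 29.2
tool_pos: [0.4471, 0.3628, 0.3453]
tool_rot: [3.141, -0.0, -0.448]
contact_force: [-0.4, -0.3, -1.1]
opening: 0.0917
grip_force: 0.0
```

Run:
```python
from h import *
c=snap('top','t6.png')
for a in ((.027,.036,(.541,-.06),.05),(.029,.038,(.479,.098),.055),(.032,.04,(.577,.333),.058)): layer(c,*a)
cv2.imwrite('pics/c6.png',cv2.resize(c['img'][140:300,140:400],None,fx=3,fy=3,interpolation=cv2.INTER_CUBIC)[...,::-1])
```

```text
0.027 383 0.0307 ((540.7196655273438, -59.59959411621094), (55.21543502807617, 49.8199462890625), 62.66984176635742)
  hex dir [32 31 33 30] 50.23654953877834
0.029 615 0.0328 ((479.2624206542969, 98.13929748535156), (57.782569885253906, 58.256195068359375), 80.122802734375)
  hex dir [50 20 21 51] 70.14651462886017
0.032 986 0.0349 ((577.255615234375, 332.83416748046875), (66.45176696777344, 88.03466796875), 64.31989288330078)
  hex dir [4 5 3 2] 92.73200092199295
```

View pics/c6.png

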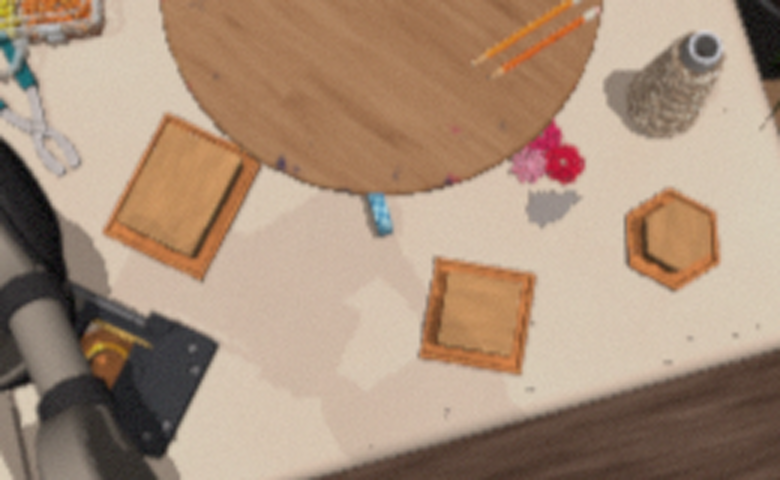

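All boxes lie flat and centred in their trays (tops at 31, 33 and 35 mm), the tape was flat in the round tray in the last clear view, and the cone is standing.

```bash
python3 -c "
from cell import *
print(hand_in())"
```

```text
the job is handed in; nothing more can be done
None
```

I took the pile apart top to bottom: the tape roll and all three boxes lie flat in their own trays, nothing tipped over, the thread cone is still standing, and I handed the job in at about 29 s.

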